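# Shim the rocking banding wheel

### The arm

A 6-joint arm with a two-finger parallel gripper is mounted at the origin on a cart in front of the work surface, level with it; the furniture and walls round the work are solid. World frame = base frame: x ahead of the robot, y to its left, z up, the work surface at z = 0. Lengths are in mm, angles in rad, forces in N, time in s.
With the tool pointing down it reaches from about 325 to 925 mm from the base axis. Payload 3.1 kg.
Tool frame: the origin (TCP) lies midway between the tips of the shut fingers; the grasp point (between the pads) lies 19 mm behind it; z points along the fingers, y is the line along which they close (so a half turn about z gives the same grasp; the last joint's range is limited). The gripper opens to 85 mm and grips with 20 to 120 N. Pads are 22 mm wide; open, the fingers measure 114 mm over their backs; the gripper's body (76 mm by 85 mm) begins 54 mm behind the grasp point. The pads swing forward as they close: fully open they stand 13 mm farther back than shut.
Start: joints at [1.111, 0.217, 1.613, -0, 1.311, -0.112], TCP at [213.001, 587.597, 231.3] pointing down, gripper open.
Joint ranges: [-2.75, 2.75], [-0.78, 2.1], [0.31, 2.55], [-1.13, 4.27], [0.13, 2.63], [-2.58, 2.58]. Speed limits (rad/s): [2.79, 2.79, 3.14, 3.14, 3.14, 3.14].

### API

Orientations are given as a rotation vector (axis times angle).
In Python, from bench import bot gives the robot as it stands.
- The arm moves only by the tool play_rows, never from a script. Its argument "deltas" is a list of rows, each a list of 2 entries, a list of its own where there are three numbers: the shift along the tool's x, y, z in mm, then the turn, a rotation vector about the tool's x, y, z in rad. In form: [[[tx, ty, tz], [rx, ry, rz]], ...]. A call has exactly 10 rows; each row shifts and turns the commanded pose from where the row before left it, along the tool's axes as they then stand; what a row does not reach is not made up. A row lasts 1/8 s, in which the tool goes at most 62.5 mm and 10.7 degrees, less where a joint would pass 70% of its speed; a pose out of reach is approached as far as the arm can. A call is refused whole if a number of a shift passes 62.5 or a number of a turn 0.188, either way. A call with a gripper value outside its range is refused whole. "hand" is the finger opening in mm, from 0 to 85.4, set as the call begins (left out, the last holds). The fingers move at their own pace and stop on an object; the grip force is fixed at half the most. Time passes only in rows, so rows that do not move let the fingers close, or fill a call up. It gives the time, the measured TCP pose, the force, the opening and the grip force at its end, in the units of the state.
- bot.get_obs(): the state, without advancing time (a new reading comes with each control period).
- bot.read_camera(name): name is "side" or "top" or "wrist"; returns a dict with "pixels" (400x640x3 uint8, red, green, blue), "z_map" (400x640 float32, mm along the optical axis (not along the pixel's ray), 0 where there is no reading), "K" (3x3 intrinsics, pixels), "R" (3x3) and "t" (3): a world point X has camera coordinates R X + t. Camera axes: x right, y down, z forward; pixel columns grow to the right and rows downward; lengths in mm; the calibration is good to about 2 mm. A picture is of the moment at which its call begins.
- bot.job_done(): hands the job in; it is judged then, once.
The state is a dict: "clock": time; "qpos": joint angles; "joint_velocities": joint speeds; "joint_efforts": joint torques, N m; "position": TCP position; "ee_rot": TCP orientation; "wrist_force": force on the tool from outside, world axes, zero at the start; "torque": the same for the moment, N m; "finger_gap": finger opening in mm; "grip_force": force on a finger pad.
Only numpy, scipy, OpenCV 4.12 (cv2) and the standard library are available. Lean on these libraries where they do the work, as an engineer would, in place of code of your own. Each camera call takes 0.05 s, during which the arm holds its last target. There are 200 camera calls.

### The job

The banding wheel rocks because its near-left foot, the bare steel one that the wooden wedge points at, has lost its rubber pad and hangs clear of the bench. With the fingertips push the wedge straight along the bench, thin end first, under that foot until it is snug and the rocking has stopped, then prove it: press down gently but firmly for about a second on the corner of the base plate above that foot, which must stay level, and let go. Grip and lift nothing, leave the wheel where it stands with the paint dish on it, and leave the other things alone.

Things in the scene. Friction and masses are not known exactly. Their poses are not given: they have to be found in the camera images.
- wheel: Low banding wheel (painter's turntable, head locked), loose, about 1.5 kg: green square base plate 170 x 170 mm, underside 18 mm and top 28 mm above the bench, on four round feet 65 mm out from the middle in x and y. Three have black rubber pads; the one at -x +y (near-left) is a bare steel stub. Origin: on the bench under the plate's middle; z up; sides along x and y
- short_foot (a point): Middle of the underside of the bare stub foot, 20 mm diameter, 6 mm above the bench while the wheel is level, 20 mm in from both edges of the plate. As found the wheel stands level on its three padded feet, but 2 to 3 N down on the corner above this foot tips it. Axes as wheel
- corner_top (a point): Point on top of the base plate straight above the short foot, 28 mm above the bench: the place to press (a low screw head of 5 mm radius shows it). The wheel's head begins 50 mm from it, inward. Axes as wheel
- head_top (a point): Middle of the top of the wheel's round aluminium head (84 mm diameter), 50 mm above the bench, where the paint dish stands. A green housing with a black knob stands on the base plate's +x -y corner, 58 mm above the bench
- wedge: Loose pale wooden wedge, 90 g, 100 mm long (x), 50 mm wide (y), 2 mm thick at the tip (+x end) rising evenly to 15 mm at the butt (-x end). It lies before the short foot, tip pointing roughly at it, and goes in along its own +x. Snug once it touches the stub's near edge: then the stub's middle is 29 mm on the +x side of the wedge's origin. Origin: middle of the underside
- butt (a point): Middle of the wedge's upright flat butt face (50 mm wide, 15 mm tall), 50 mm behind the wedge's origin, 7.5 mm above the bench: the face to push on. The push grows from about 0.5 N to several N once snug; pushing on then raises the stub 1 mm for each 8 mm, or shoves the wheel along
- pot: White round paint dish, 64 mm wide, 26 mm tall, standing loose on the wheel's head; origin under its middle
- bottle: Brown glass bottle, 52 mm diameter, 89 mm tall, to the left; leave alone. Origin: middle of its underside
- bowl: Porcelain bowl, 114 mm wide, 56 mm tall, far left; leave alone. Origin: middle of its underside
- pencil: Red pencil, 7 mm thick, lying at the near left; leave alone. Origin: under its middle
There are look-alikes about, which are no part of the job. Of the things that look like the wedge, the largest one is meant. Leave any blue look-alike of the pot alone.

How it is judged (in metres and radians):
On the way, in this order (a step that is already met when the one before it is completed fails the run):
1. the wedge is under the short foot, its tip at least 14 mm past the foot's middle (x of short_foot in the frame of wedge between -0.03 and 0.036 m and y of short_foot in the frame of wedge between -0.022 and 0.022 m), for 0.1 s.
2. the corner above the short foot is pressed down with more than 4 N for half a second, the wedge carries it and the wheel stays level within 0.015 rad (contact force between the fingers and wheel above 4 N and horizontal distance between the grasp point and corner_top below 0.04 m and contact force between wedge and wheel above 0.5 N and contact force between the fingers and wedge below 0.05 N and angle between wheel's own z axis and vertical below 0.015 rad), for 0.5 s.
At the end, for the whole second after the job is handed in: Wheel level within 0.015 rad and within 20 mm of where it stood, wedge under the short foot (tip 14 mm or more past the foot's middle), paint dish within 20 mm of the head's middle, all at rest. The corner was pressed with over 4 N for 0.5 s without tilting more than 0.015 rad (all of step 1 and angle between wheel's own z axis and vertical below 0.015 rad and distance of wheel from where it was at the start of the episode below 0.02 m and horizontal distance between pot and head_top below 0.02 m and linear speed of each of wheel, wedge below 0.01 m/s); the robot touches nothing.
It fails at once if the wedge is lifted off the bench (height (world z) of wedge above 0.012 m or angle between wedge's own z axis and vertical above 0.2 rad).
It fails at once if the wheel is lifted, tipped over or shoved away (height (world z) of wheel above 0.015 m or angle between wheel's own z axis and vertical above 0.12 rad or distance of wheel from where it was at the start of the episode above 0.03 m).
It fails at once if the wheel is pressed harder than 45 N (contact force between the fingers and wheel above 45 N).
It fails at once if the paint dish slides off the middle of the head or is lifted (horizontal distance between pot and head_top above 0.025 m or distance between pot and head_top above 0.03 m).
It fails at once if a bystander is moved more than 20 mm (distance of any of bottle, bowl, pencil from where it was at the start of the episode above 0.02 m).
It also fails if it takes over 42 s, if anything falls off the work surface, if the arm or the gripper's body presses on something with over 40 N, if the wrist force passes 120 N, or if a joint passes its speed limit or range.

## Working session

There is one attempt and no reset: what is moved stays moved. The work goes in short steps, Python scripts to look and compute and a tool call to move; the robot and the scene stay as the last step left them, time stands still between calls to the robot, and variables do not carry over. Pictures are saved under pics/ and viewed, at most 10 in all, crops included, and the job is handed in when it is done.

Besides the shell and the picture viewer there is one more tool, called by a JSON object that holds its "op" and its "data". play_rows: Moves the arm, as the interface text tells. Its arguments: {"type":"object","properties":{"deltas":{"type":"array","items":{"type":"array"}},"hand":{"type":"number"}},"required":["deltas"]}

```bash
mkdir -p pics; python3 - <<'E'
from bench import bot
import cv2,numpy as np,pickle
d={}
for n in ("top","side"):
    c=bot.read_camera(n); d[n]=c
    cv2.imwrite(f"pics/{n}0.png",c["pixels"][:,:,::-1]); print(n,c["K"].round(1).tolist(),c["R"].round(3).tolist(),c["t"].round(1).tolist())
pickle.dump(d,open("d0.pkl","wb"))
o=bot.get_obs();print(o)
E
```

```text
top [[472.0, 0.0, 320.8], [0.0, 472.0, 193.1], [0.0, 0.0, 1.0]] [[-0.028, -0.999, -0.029], [-0.995, 0.03, -0.096], [0.096, 0.026, -0.995]] [-18.6, 612.3, 954.3]
side [[422.2, 0.0, 321.2], [0.0, 422.2, 195.3], [0.0, 0.0, 1.0]] [[-0.952, -0.304, -0.017], [-0.172, 0.582, -0.795], [0.252, -0.754, -0.607]] [546.3, 179.7, 761.0]
{'clock': 0.1, 'qpos': array([ 1.11078275e+00,  2.17697354e-01,  1.61478422e+00, -7.39174233e-06,
        1.31133512e+00, -1.12211071e-01]), 'joint_velocities': array([ 0.00059362, -0.00103061, -0.00369548,  0.00172184, -0.00444082,
       -0.00057321]), 'joint_efforts': array([-6.31674466e-04, -3.98074508e+01, -3.04972029e+01, -1.17436780e-04,
        4.15700051e-03,  5.66786980e-06]), 'position': array([212.67397333, 586.90744393, 230.08180362]), 'ee_rot': array([-0.54346674, -3.09359607,  0.003354  ]), 'wrist_force': array([-0.17312835,  0.93681914, -0.43776801]), 'torque': array([0.02055975, 0.03429072, 0.00466333]), 'grip_force': 0.0, 'finger_gap': 85.32252356433511}
```

View pics/top0.png

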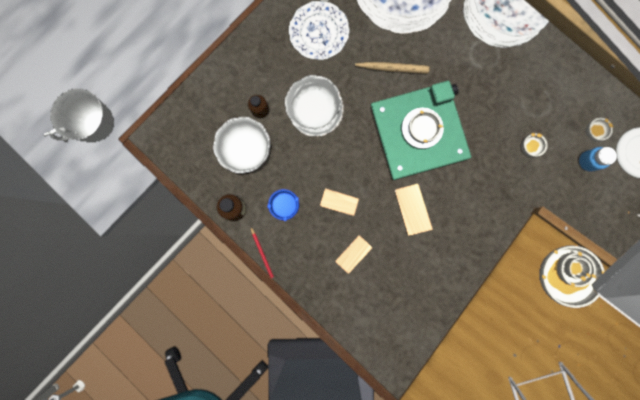

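View pics/side0.png

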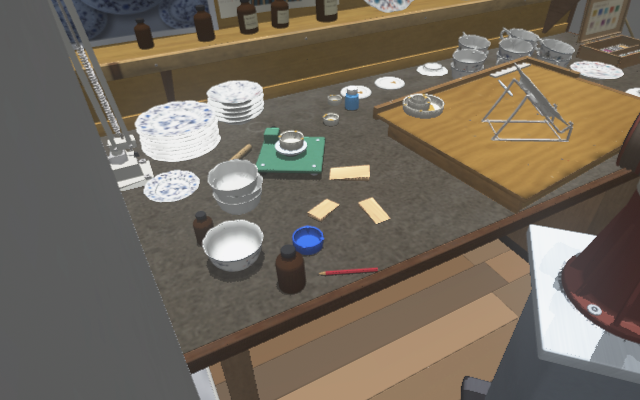

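The top view shows three pale wedge-like pieces: (413,209), (339,202) and (354,254). The one at (413,209) is the largest and points at the wheel's near-left corner screw (~(400,168)), opposite the housing's +x −y corner at (443,93), so that is the wedge. I'll measure it and confirm in an enlarged crop.

```bash
cat > h.py <<'E'
import numpy as np,cv2
def ray(c,uv,z):
    K,R,t=c["K"],c["R"],c["t"]; C=-R.T@t
    d=R.T@np.linalg.inv(K)@np.array([uv[0],uv[1],1.]); return C+d*(z-C[2])/d[2]
def blobs(c,lo,hi,amin):
    h=cv2.cvtColor(c["pixels"],cv2.COLOR_RGB2HSV); m=cv2.inRange(h,lo,hi)
    cs,_=cv2.findContours(m,cv2.RETR_EXTERNAL,cv2.CHAIN_APPROX_NONE)
    return [k for k in cs if cv2.contourArea(k)>amin]
E
python3 - <<'E'
import pickle,cv2,numpy as np
from h import *
d=pickle.load(open("d0.pkl","rb")); c=d["top"]
h=cv2.cvtColor(c["pixels"],cv2.COLOR_RGB2HSV)
print(h[209,413],h[202,339],h[150,385])
for n,lo,hi in (("wood",(8,50,150),(25,160,255)),("green",(65,90,50),(90,255,200))):
    for k in blobs(c,lo,hi,200):
        r=cv2.minAreaRect(k)
        if r[0][0]>500 or r[0][1]<70: continue
        b=cv2.boxPoints(r); print(n,cv2.contourArea(k),np.round(r[0]),np.round(r[1],1),b.round(1).tolist())
        z=28 if n=="green" else 8
        print([ray(c,p,z).round(1).tolist() for p in b])
im=c["pixels"][60:270,320:500,::-1]
cv2.imwrite("pics/crop.png",cv2.resize(im,None,fx=2.8,fy=2.8,interpolation=cv2.INTER_CUBIC))
E
```

```text
[ 23  58 253] [ 22  66 251] [ 76 102 138]
wood 665.0 [353. 254.] [19.5 36.7] [[333.79998779296875, 261.1000061035156], [358.6000061035156, 234.0], [372.8999938964844, 247.1999969482422], [348.1000061035156, 274.20001220703125]]
[[469.5, -59.2, 8.0], [524.5, -113.1, 8.0], [496.1, -142.1, 8.0], [441.4, -88.3, 8.0]]
wood 987.5 [258. 284.] [155.6   7.2] [[200.3000030517578, 231.6999969482422], [205.3000030517578, 226.60000610351562], [316.70001220703125, 335.29998779296875], [311.6000061035156, 340.5]]
[[538.7, 222.7, 8.0], [549.4, 211.8, 8.0], [318.2, -19.2, 8.0], [308.0, -8.4, 8.0]]
wood 635.0 [339. 202.] [36.4 19. ] [[318.8999938964844, 205.6999969482422], [324.29998779296875, 187.5], [359.20001220703125, 197.8000030517578], [353.79998779296875, 216.0]]
[[586.7, -31.2, 8.0], [625.2, -43.7, 8.0], [601.0, -117.1, 8.0], [562.8, -104.4, 8.0]]
wood 1180.0 [413. 209.] [49.5 25.8] [[393.79998779296875, 189.1999969482422], [418.3999938964844, 181.8000030517578], [432.70001220703125, 229.1999969482422], [408.0, 236.60000610351562]]
[[617.1, -190.9, 8.0], [631.2, -243.6, 8.0], [530.2, -268.5, 8.0], [516.2, -216.3, 8.0]]
green 6236.5 [421. 130.] [80.3 83.1] [[370.20001220703125, 103.5], [449.79998779296875, 79.9000015258789], [472.6000061035156, 156.89999389648438], [393.0, 180.39999389648438]]
[[798.9, -146.3, 28.0], [843.9, -316.3, 28.0], [677.6, -354.6, 28.0], [633.4, -187.5, 28.0]]
```

View pics/crop.png

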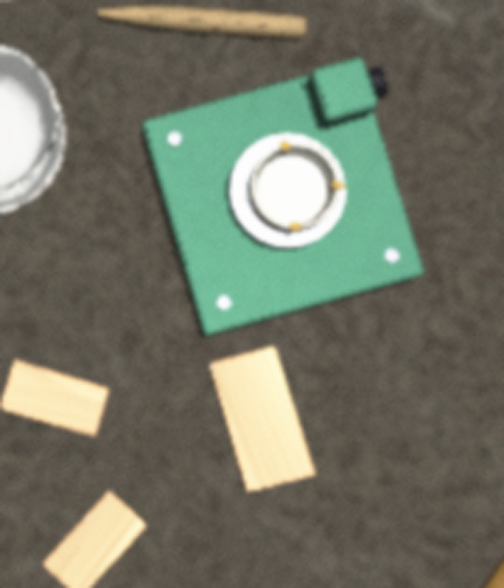

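The crop confirms it: the largest wood piece has its tip edge at full-image (407,187) and its butt at (420,232). It lines up with the corner screw at (400,168), and the wedge and plate yaw are both about 13.9°. I'll move over with the fingers partly open and the tool x along the push.

{"op": "play_rows", "data": {"deltas": [[[-27,-35,0],[0,0,0]],[[-27,-35,0],[0,0,0]],[[-27,-35,0],[0,0,0]],[[-27,-35,0],[0,0,0]],[[-27,-35,0],[0,0,0]],[[-27,-35,0],[0,0,0]],[[-27,-35,0],[0,0,0]],[[-27,-35,0],[0,0,0]],[[-27,-35,0],[0,0,0]],[[-27,-35,0],[0,0,0]]], "hand": 20}}

```text
clock: 1.35
position: [347.4, 165.1, 231.0]
ee_rot: [-0.543, -3.094, 0.0]
wrist_force: [0.3, 0.9, 0.0]
finger_gap: 20.0
grip_force: 0.0
```

{"op": "play_rows", "data": {"deltas": [[[-27,-35,0],[0,0,0]],[[-27,-35,0],[0,0,0]],[[-27,-35,0],[0,0,0]],[[-27,-35,0],[0,0,0]],[[-27,-35,0],[0,0,0]],[[-27,-35,0],[0,0,0]],[[-27,-35,0],[0,0,0]],[[-27,-35,0],[0,0,0]],[[-27,-35,0],[0,0,0]],[[-27,-35,0],[0,0,0]]]}}

```text
clock: 2.6
position: [482.0, -255.8, 230.7]
ee_rot: [-0.544, -3.093, -0.001]
wrist_force: [0.6, 0.4, 0.8]
finger_gap: 20.2
grip_force: 0.0
```

{"op": "play_rows", "data": {"deltas": [[[0,0,0],[0,0,0.17]],[[0,0,0],[0,0,0.17]],[[0,0,0],[0,0,0.17]],[[0,0,0],[0,0,0.17]],[[0,0,0],[0,0,0.17]],[[0,0,0],[0,0,0.17]],[[0,0,0],[0,0,0.17]],[[0,0,0],[0,0,0.17]],[[0,0,0],[0,0,0.17]],[[0,0,0],[0,0,0.17]]]}}

```text
clock: 3.85
position: [481.7, -254.2, 230.6]
ee_rot: [-2.687, -1.626, 0.001]
wrist_force: [-0.1, 0.7, 0.7]
finger_gap: 19.9
grip_force: 0.0
```

{"op": "play_rows", "data": {"deltas": [[[0,0,0],[0,0,0.17]],[[0,0,0],[0,0,0.17]],[[0,0,0],[0,0,0.17]],[[0,0,0],[0,0,0.17]],[[0,0,0],[0,0,0.17]],[[0,0,0],[0,0,0]],[[0,0,0],[0,0,0]],[[0,0,0],[0,0,0]],[[0,0,0],[0,0,0]],[[0,0,0],[0,0,0]]]}}

```text
clock: 5.1
position: [482.1, -254.5, 231.3]
ee_rot: [3.118, 0.383, 0.0]
wrist_force: [-0.4, -0.5, -0.5]
finger_gap: 20.1
grip_force: 0.0
```

```bash
python3 - <<'E'
from bench import bot
import cv2,pickle
c=bot.read_camera("wrist"); pickle.dump(c,open("w1.pkl","wb"))
cv2.imwrite("pics/w1.png",c["pixels"][:,:,::-1])
o=bot.get_obs();print({k:o[k] for k in("clock","position","ee_rot","wrist_force","qpos","finger_gap")})
E
```

```text
{'clock': 5.15, 'position': array([ 482.10842758, -254.53087429,  231.33612726]), 'ee_rot': array([3.11817818e+00, 3.82491039e-01, 5.70408401e-05]), 'wrist_force': array([ 0.45785756, -0.16918488, -0.18555922]), 'qpos': array([-6.14510278e-01,  4.70964042e-02,  1.80259723e+00, -7.71753840e-06,
        1.29184327e+00,  7.12177834e-01]), 'finger_gap': 20.042805094017076}
```

View pics/w1.png

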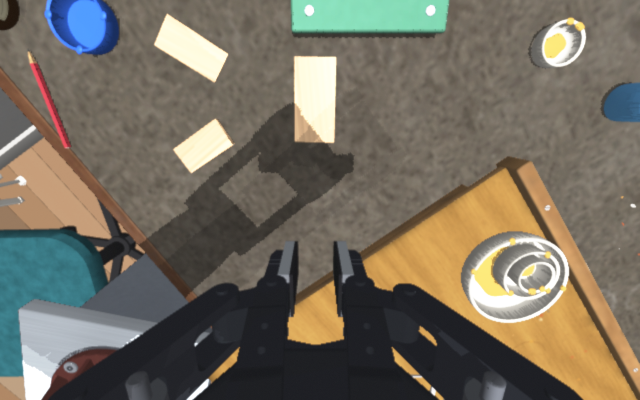

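The wrist view shows the wedge at columns 294–336 (tip row 57, butt row 142), square to the plate edge at row 32, with the corner screw at (309,11). Next I'll compute the numbers, including how high and how close the wooden tray at right is.

```bash
python3 - <<'E'
import pickle
from h import *
c=pickle.load(open("w1.pkl","rb")); 
p={}
p["tip"]=(ray(c,(294,57),2)+ray(c,(336,56),2))/2
p["butt"]=(ray(c,(295,142),15)+ray(c,(335.5,142.5),15))/2
p["screw"]=ray(c,(309.5,11),29); p["screw2"]=ray(c,(431,11),29)
p["edgeL"]=ray(c,(293,31),18);p["edgeR"]=ray(c,(446,31),18)
t=pickle.load(open("d0.pkl","rb"))["top"]
p["screwT"]=ray(t,(400,167.9),29);p["tipT"]=ray(t,(406.8,187.1),2);p["buttT"]=ray(t,(420.4,232.1),15)
R,T,K=c["R"],c["t"],c["K"]
for n,(u,v) in dict(tr1=(505,170),tr2=(420,215)).items():
    z=c["z_map"][v,u]; p[n]=R.T@(z*np.linalg.inv(K)@[u,v,1]-T)
a=2*np.arctan2(.38249,3.11818); X=np.array([np.cos(a),np.sin(a),0]);Y=np.array([np.sin(a),-np.cos(a),0])
tcp=np.array([482.1,-254.5,231.3]); print("yaw",a)
for k,v in p.items(): print(k,v.round(1),"tool dx,dy",((v-tcp)@X).round(1),((v-tcp)@Y).round(1))
E
```

```text
yaw 0.24410954229441956
tip [ 620.1 -218.8    2. ] tool dx,dy 142.6 -1.3
butt [ 522.8 -243.3   15. ] tool dx,dy 42.2 -1.1
screw [ 656.6 -203.7   29. ] tool dx,dy 181.6 -7.2
screw2 [ 688.  -329.9   29. ] tool dx,dy 181.6 123.0
edgeL [ 636.5 -189.2   18. ] tool dx,dy 165.6 -26.1
edgeR [ 678.  -356.4   18. ] tool dx,dy 165.5 146.3
screwT [ 659.1 -203.    29. ] tool dx,dy 184.2 -7.2
tipT [ 621.3 -219.5    2. ] tool dx,dy 143.5 -0.3
buttT [ 524.8 -241.4   15. ] tool dx,dy 44.6 -2.4
tr1 [ 549.3 -456.9   65.4] tool dx,dy 16.2 212.7
tr2 [ 461.1 -408.9   11.6] tool dx,dy -57.7 144.7
```

{"op": "play_rows", "data": {"deltas": [[[0,-4,30],[0,0,0]],[[0,0,30],[0,0,0]],[[0,0,30],[0,0,0]],[[0,0,30],[0,0,0]],[[0,0,30],[0,0,0]],[[0,0,30],[0,0,0]],[[0,0,20],[0,0,0]],[[0,0,16],[0,0,0]],[[0,0,10],[0,0,0]],[[0,0,0],[0,0,0]]]}}

```text
clock: 6.4
position: [480.8, -250.4, 4.8]
ee_rot: [-3.118, -0.382, 0.001]
wrist_force: [-0.7, 0.0, 0.1]
finger_gap: 20.1
grip_force: 0.0
```

{"op": "play_rows", "data": {"deltas": [[[4,0,0],[0,0,0]],[[4,0,0],[0,0,0]],[[4,0,0],[0,0,0]],[[4,0,0],[0,0,0]],[[4,0,0],[0,0,0]],[[4,0,0],[0,0,0]],[[4,0,0],[0,0,0]],[[3,0,0],[0,0,0]],[[3,0,0],[0,0,0]],[[3,0,0],[0,0,0]]]}}

```text
clock: 7.65
position: [516.8, -241.7, 5.2]
ee_rot: [-3.118, -0.382, 0.001]
wrist_force: [-1.2, -0.5, 1.6]
finger_gap: 20.3
grip_force: 0.6
```

{"op": "play_rows", "data": {"deltas": [[[4,0,0],[0,0,0]],[[4,0,0],[0,0,0]],[[4,0,0],[0,0,0]],[[4,0,0],[0,0,0]],[[4,0,0],[0,0,0]],[[4,0,0],[0,0,0]],[[4,0,0],[0,0,0]],[[4,0,0],[0,0,0]],[[3,0,0],[0,0,0]],[[3,0,0],[0,0,0]]]}}

```text
clock: 8.9
position: [554.0, -232.5, 5.3]
ee_rot: [-3.118, -0.382, 0.0]
wrist_force: [-0.1, -0.7, 0.5]
finger_gap: 19.9
grip_force: 0.3
```

```bash
python3 - <<'E'
from bench import bot
import cv2,pickle
c=bot.read_camera("wrist"); pickle.dump(c,open("w2.pkl","wb"))
cv2.imwrite("pics/w2.png",c["pixels"][:,:,::-1])
print(bot.get_obs()["position"])
E
```

```text
[ 554.49847026 -232.49171561    5.39563542]
```

View pics/w2.png

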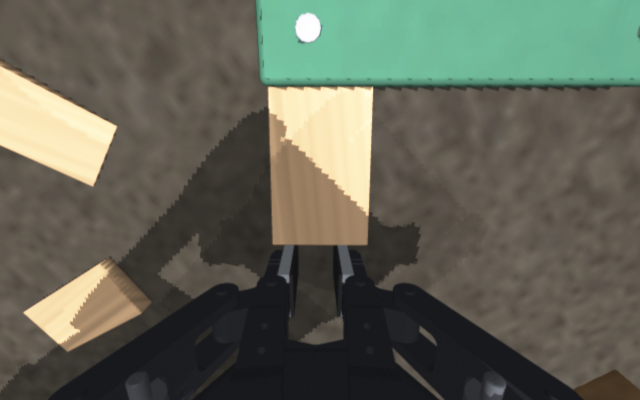

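The tip has gone under the plate. The butt edge is at row 244 (columns 273–368), the fingers are squarely behind it, and the screw is at (308,28).

```bash
python3 - <<'E'
import pickle
from h import *
c=pickle.load(open("w2.pkl","rb"))
a=.2441; X=np.array([np.cos(a),np.sin(a),0]);Y=np.array([np.sin(a),-np.cos(a),0]); t0=np.array([482.1,-254.5,0])
for n,u,z in (("buttL",(273,244),15),("buttR",(368,244),15),("screw",(308,28),29),("edge",(263,82),28)):
    v=ray(c,u,z)-t0; print(n,(v@X).round(1),(v@Y).round(1))
print((np.array([554.5,-232.5,0])-t0)@X)
E
```

```text
buttL 86.4 -27.5
buttR 86.4 22.7
screw 182.7 -7.8
edge 164.1 -25.9
75.57074711737421
```

{"op": "play_rows", "data": {"deltas": [[[2,0,0],[0,0,0]],[[2,0,0],[0,0,0]],[[2,0,0],[0,0,0]],[[2,0,0],[0,0,0]],[[2,0,0],[0,0,0]],[[1,0,0],[0,0,0]],[[1,0,0],[0,0,0]],[[1,0,0],[0,0,0]],[[1,0,0],[0,0,0]],[[1,0,0],[0,0,0]]]}}

```text
clock: 10.2
position: [568.5, -229.0, 5.3]
ee_rot: [3.118, 0.382, -0.0]
wrist_force: [-0.9, -0.5, 1.4]
finger_gap: 19.8
grip_force: 0.7
```

{"op": "play_rows", "data": {"deltas": [[[0.4,0,0],[0,0,0]],[[0.3,0,0],[0,0,0]],[[0.3,0,0],[0,0,0]],[[0,0,0],[0,0,0]],[[0,0,0],[0,0,0]],[[0,0,0],[0,0,0]],[[0,0,0],[0,0,0]],[[0,0,0],[0,0,0]],[[0,0,0],[0,0,0]],[[0,0,0],[0,0,0]]]}}

```text
clock: 11.45
position: [569.5, -228.7, 5.3]
ee_rot: [3.118, 0.382, 0.0]
wrist_force: [-1.0, -1.4, 2.1]
finger_gap: 20.0
grip_force: 0.6
```

{"op": "play_rows", "data": {"deltas": [[[0.3,0,0],[0,0,0]],[[0.3,0,0],[0,0,0]],[[0.3,0,0],[0,0,0]],[[0.3,0,0],[0,0,0]],[[0.3,0,0],[0,0,0]],[[0,0,0],[0,0,0]],[[0,0,0],[0,0,0]],[[0,0,0],[0,0,0]],[[0,0,0],[0,0,0]],[[0,0,0],[0,0,0]]]}}

```text
clock: 12.7
position: [570.9, -228.3, 5.3]
ee_rot: [-3.118, -0.382, -0.0]
wrist_force: [-1.3, 0.4, 0.8]
finger_gap: 19.9
grip_force: 0.6
```

```bash
python3 - <<'E'
from bench import bot
import pickle,cv2
from h import *
a=.2441; X=np.array([np.cos(a),np.sin(a),0])
f=[]
for i in range(4):
    c=bot.read_camera("wrist"); o=bot.get_obs(); f.append(o["wrist_force"])
cv2.imwrite("pics/w3.png",c["pixels"][:,:,::-1]); print(o["position"],np.mean(f,0),np.mean(f,0)@X)
pickle.dump(c,open("w3.pkl","wb"))
E
```

```text
[ 570.92909807 -228.3135243     5.29597987] [-1.53596407 -0.0210555   1.50257425] -1.4955195329553046
```

View pics/w3.png

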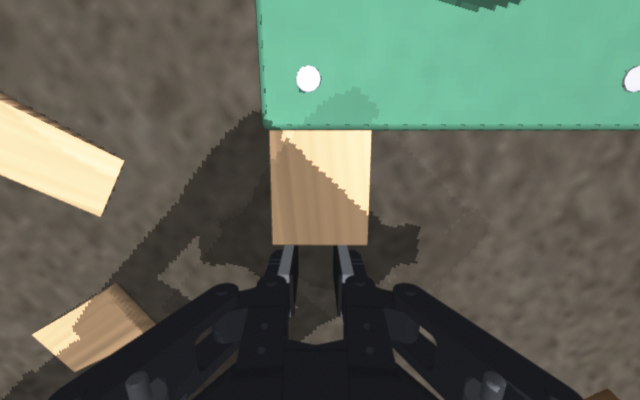

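The wedge is nearly at the stub: butt at row 244, screw at (308,78), plate edge straight. I'll creep in the last bit while watching the force.

{"op": "play_rows", "data": {"deltas": [[[0.2,0,0],[0,0,0]],[[0.2,0,0],[0,0,0]],[[0.2,0,0],[0,0,0]],[[0.2,0,0],[0,0,0]],[[0.2,0,0],[0,0,0]],[[0,0,0],[0,0,0]],[[0,0,0],[0,0,0]],[[0,0,0],[0,0,0]],[[0,0,0],[0,0,0]],[[0,0,0],[0,0,0]]]}}

```text
clock: 14.15
position: [571.8, -228.1, 5.3]
ee_rot: [-3.118, -0.382, 0.0]
wrist_force: [-2.8, -0.0, 2.1]
finger_gap: 19.9
grip_force: 1.3
```

```bash
cat > m.py <<'E'
from bench import bot
from h import *
a=.2441; X=np.array([np.cos(a),np.sin(a),0]);Y=np.array([np.sin(a),-np.cos(a),0]); t0=np.array([482.1,-254.5,0])
f=[]
for i in range(4):
    c=bot.read_camera("wrist"); o=bot.get_obs(); f.append(o["wrist_force"])
print(o["clock"],o["position"],"dx",(o["position"]-t0)@X,"F",np.mean(f,0).round(2),(np.mean(f,0)@X).round(2))
m=cv2.inRange(c["pixels"],(225,225,225),(255,255,255))
n,_,s,ce=cv2.connectedComponentsWithStats(m)
for i in range(1,n):
    if 200<s[i,4]<1500:
        v=ray(c,ce[i],29)-t0; print("white",ce[i].round(1),(v@X).round(1),(v@Y).round(1))
E
python3 m.py
```

```text
14.35 [ 571.85905792 -228.07036464    5.29133646] dx 93.48576782527303 F [-2.74 -0.3   1.54] -2.73
white [308.   80.7] 182.8 -8.0
white [632.8  81.8] 182.3 120.6
```

{"op": "play_rows", "data": {"deltas": [[[0.2,0,0],[0,0,0]],[[0.2,0,0],[0,0,0]],[[0.2,0,0],[0,0,0]],[[0.2,0,0],[0,0,0]],[[0.2,0,0],[0,0,0]],[[0,0,0],[0,0,0]],[[0,0,0],[0,0,0]],[[0,0,0],[0,0,0]],[[0,0,0],[0,0,0]],[[0,0,0],[0,0,0]]]}}

```text
clock: 15.6
position: [572.5, -227.9, 5.3]
ee_rot: [-3.118, -0.382, 0.001]
wrist_force: [-4.5, -0.2, 4.0]
finger_gap: 19.8
grip_force: 2.6
```

```bash
python3 m.py
```

```text
15.8 [ 572.53236582 -227.89458552    5.31018281] dx 94.18159851680053 F [-5.36 -1.28  3.72] -5.51
white [308.1  82.6] 182.8 -7.9
white [632.6  83.7] 182.3 120.7
```

It's snug: about 5.5 N, and the screw hasn't moved from 182.8. Now I'll back off, rise, shut the fingers and go over the corner.

{"op": "play_rows", "data": {"deltas": [[[-3,0,0],[0,0,0]],[[-7,0,0],[0,0,0]],[[-10,0,0],[0,0,0]],[[0,0,0],[0,0,0]],[[0,0,-15],[0,0,0]],[[0,0,-15],[0,0,0]],[[0,0,-20],[0,0,0]],[[0,0,-15],[0,0,0]],[[0,0,0],[0,0,0]],[[0,0,0],[0,0,0]]]}}

```text
clock: 17.05
position: [553.1, -232.5, 70.1]
ee_rot: [-3.118, -0.382, 0.001]
wrist_force: [0.9, -0.1, -0.3]
finger_gap: 20.0
grip_force: 0.0
```

{"op": "play_rows", "data": {"deltas": [[[10,0,0],[0,0,0]],[[15,0,0],[0,0,0]],[[20,0,0],[0,0,0]],[[20,-4,0],[0,0,0]],[[20,0,0],[0,0,0]],[[14,0,0],[0,0,0]],[[9,0,0],[0,0,0]],[[0,0,12],[0,0,0]],[[0,0,12],[0,0,0]],[[0,0,8],[0,0,0]]], "hand": 0}}

```text
clock: 18.3
position: [655.6, -202.5, 36.2]
ee_rot: [-3.117, -0.381, 0.004]
wrist_force: [-0.4, 1.0, -0.3]
finger_gap: -0.1
grip_force: 0.0
```

```bash
python3 m.py; python3 - <<'E'
from bench import bot
import cv2
cv2.imwrite("pics/s4.png",cv2.resize(bot.read_camera("side")["pixels"][90:230,210:410,::-1],None,fx=4,fy=4))
E
```

```text
18.5 [ 656.79361295 -202.80658459   37.86167109] dx 182.00828649487107 F [-0.09  0.38  0.22] 0.0
white [575.6 136. ] 246.8 128.3
white [529.2 205.8] 207.9 112.9
```

View pics/s4.png

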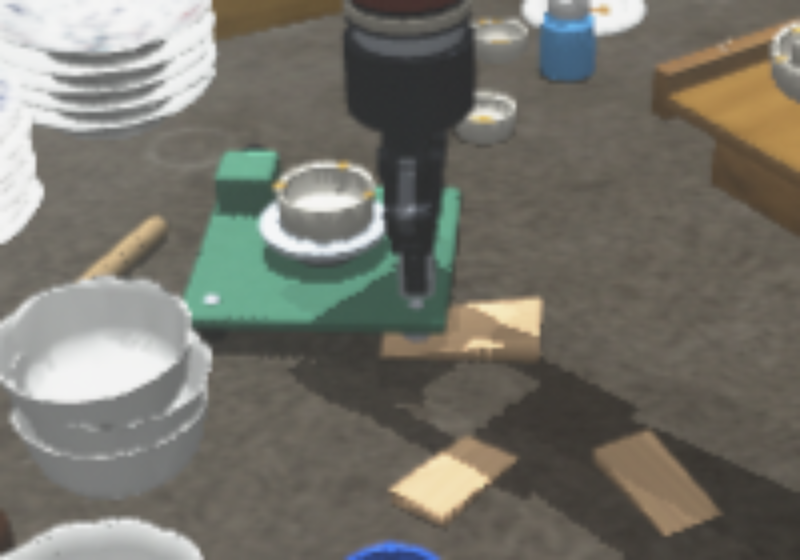

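The side view shows the fingertips over the near-left corner at (415,300), the wedge under the stub at (415,335), and the dish untouched. Now I'll lower and press.

{"op": "play_rows", "data": {"deltas": [[[0,0,2],[0,0,0]],[[0,0,2],[0,0,0]],[[0,0,1.5],[0,0,0]],[[0,0,1],[0,0,0]],[[0,0,0.5],[0,0,0]],[[0,0,0.5],[0,0,0]],[[0,0,0.5],[0,0,0]],[[0,0,0],[0,0,0]],[[0,0,0],[0,0,0]],[[0,0,0],[0,0,0]]]}}

```text
clock: 19.8
position: [657.3, -202.7, 30.3]
ee_rot: [3.118, 0.382, 0.0]
wrist_force: [-0.2, 0.2, 0.6]
finger_gap: -0.2
grip_force: 0.0
```

{"op": "play_rows", "data": {"deltas": [[[0,0,0.4],[0,0,0]],[[0,0,0.4],[0,0,0]],[[0,0,0.4],[0,0,0]],[[0,0,0.4],[0,0,0]],[[0,0,0.4],[0,0,0]],[[0,0,0],[0,0,0]],[[0,0,0],[0,0,0]],[[0,0,0],[0,0,0]],[[0,0,0],[0,0,0]],[[0,0,0],[0,0,0]]]}}

```text
clock: 21.05
position: [657.3, -202.7, 28.3]
ee_rot: [-3.118, -0.382, -0.0]
wrist_force: [-0.6, 0.2, 0.7]
finger_gap: -0.0
grip_force: 0.0
```

{"op": "play_rows", "data": {"deltas": [[[0,0,0.3],[0,0,0]],[[0,0,0.3],[0,0,0]],[[0,0,0.3],[0,0,0]],[[0,0,0.3],[0,0,0]],[[0,0,0.3],[0,0,0]],[[0,0,0],[0,0,0]],[[0,0,0],[0,0,0]],[[0,0,0],[0,0,0]],[[0,0,0],[0,0,0]],[[0,0,0],[0,0,0]]]}}

```text
clock: 22.3
position: [657.3, -202.8, 27.9]
ee_rot: [-3.118, -0.382, 0.001]
wrist_force: [-3.6, 1.6, 6.3]
finger_gap: -0.4
grip_force: 3.2
```

{"op": "play_rows", "data": {"deltas": [[[0,0,0.3],[0,0,0]],[[0,0,0.3],[0,0,0]],[[0,0,0.2],[0,0,0]],[[0,0,0],[0,0,0]],[[0,0,0],[0,0,0]],[[0,0,0],[0,0,0]],[[0,0,0],[0,0,0]],[[0,0,0],[0,0,0]],[[0,0,0],[0,0,0]],[[0,0,0],[0,0,0]]]}}

```text
clock: 23.55
position: [657.3, -202.7, 27.8]
ee_rot: [-3.118, -0.382, 0.001]
wrist_force: [-4.3, 1.7, 8.3]
finger_gap: -0.1
grip_force: 4.7
```

```bash
python3 m.py; python3 - <<'E'
from bench import bot
import cv2
c=bot.read_camera("side")["pixels"][90:230,210:410,::-1]
cv2.imwrite("pics/s5.png",cv2.resize(c,None,fx=4,fy=4))
E
```

```text
23.75 [ 657.32323501 -202.74967223   27.84862136] dx 182.5359627857874 F [-4.27  1.88  9.05] -3.69
white [595.8 142.2] 245.7 131.6
white [545.5 216. ] 206.3 116.3
```

View pics/s5.png

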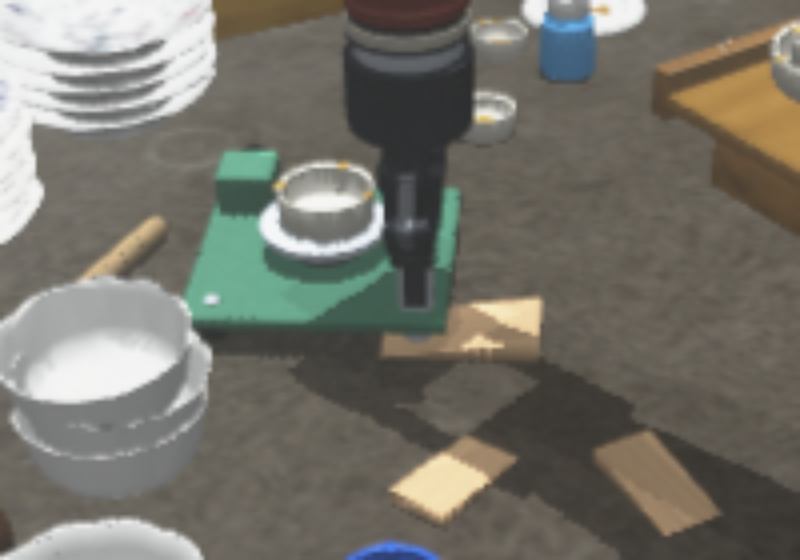

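The press has held for over a second at about 9 N. The plate corner at (415,310) stays level and nothing shifted. Letting go.

{"op": "play_rows", "data": {"deltas": [[[0,0,-1],[0,0,0]],[[0,0,-2],[0,0,0]],[[0,0,-4],[0,0,0]],[[0,0,-8],[0,0,0]],[[0,0,-15],[0,0,0]],[[0,0,-25],[0,0,0]],[[0,0,-30],[0,0,0]],[[0,0,-30],[0,0,0]],[[0,0,0],[0,0,0]],[[0,0,0],[0,0,0]]]}}

```text
clock: 25.05
position: [656.9, -202.6, 140.7]
ee_rot: [-3.118, -0.382, 0.001]
wrist_force: [0.9, -0.6, -0.2]
finger_gap: -0.2
grip_force: 0.0
```

{"op": "play_rows", "data": {"deltas": [[[-20,0,0],[0,0,0]],[[-30,0,0],[0,0,0]],[[-30,0,0],[0,0,0]],[[-30,0,0],[0,0,0]],[[-20,0,0],[0,0,0]],[[0,0,0],[0,0,0]],[[0,0,0],[0,0,0]],[[0,0,0],[0,0,0]],[[0,0,0],[0,0,0]],[[0,0,0],[0,0,0]]]}}

```text
clock: 26.3
position: [531.5, -233.9, 141.0]
ee_rot: [-3.118, -0.383, -0.0]
wrist_force: [0.8, 0.0, 0.6]
finger_gap: -0.1
grip_force: 0.0
```

```bash
python3 m.py; python3 - <<'E'
from bench import bot
import cv2
cv2.imwrite("pics/w6.png",bot.read_camera("wrist")["pixels"][:,:,::-1])
E
```

```text
26.5 [ 531.18371103 -234.07910726  141.03558235] dx 52.56402056390134 F [-0.27  0.38  0.12] -0.17
white [629.7  92.3] 146.8 260.2
white [178.5 205.7] 44.8 -141.5
white [614.4 343.3] -122.6 334.9
white [629.6 379.9] -178.1 371.5
```

View pics/w6.png

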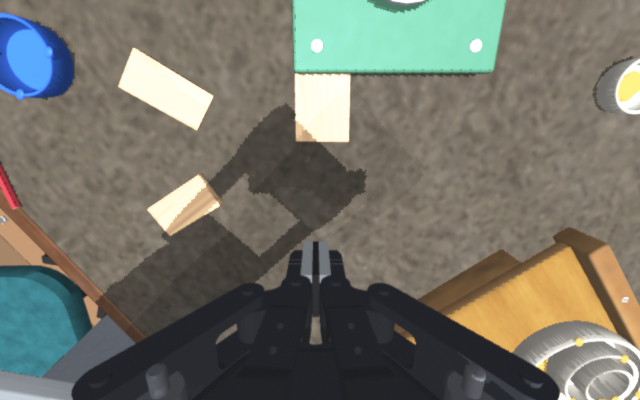

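The wedge is still under the corner (butt at row 141, plate edge at row 73, screw at (317,46)), the wheel hasn't moved and the arm is clear. Handing in.

```bash
python3 -c "
from bench import bot
print(bot.job_done())"
```

```text
the job is handed in; nothing more can be done
None
```

I pushed the wedge snug under the bare foot, pressed the corner with about 6–9 N for over a second without visible tilt, let go, and handed the job in at about 26.5 s; no verdict was returned.

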